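# Model case: try the lid, free the catch if it holds, keep the lid open

## Robot

A 6-joint arm with a two-finger parallel gripper is mounted at the origin on the work surface. World frame = base frame: x ahead of the robot, y to its left, z up, the work surface at z = 0. Lengths are in m, angles in degrees, forces in N, time in s.
With the tool pointing down it reaches from about 0.35 to 0.875 m from the base axis. Payload 4.2 kg.
Tool frame: the origin (TCP) lies midway between the tips of the shut fingers; the grasp point (between the pads) lies 19 mm behind it; z points along the fingers, y is the line along which they close (so a half turn about z gives the same grasp; the last joint's range is limited). The gripper opens to 87 mm and grips with 3 to 60 N. Pads are 19 mm wide; open, the fingers measure 117 mm over their backs; the gripper's body (75 mm by 190 mm) begins 51 mm behind the grasp point.
Start: joints at [-61.501, 22.042, 0.453, 0, -68.411, -14.817], TCP at [0.148, -0.607, 0.223] pointing down, gripper open.
Joint ranges: [-179.83, 179.83], [-69.29, 118.12], [-61.27, 80.66], [-181.25, 117.63], [-171.15, -9.14], [-177.46, 177.46]. Speed limits (degrees/s): [159.86, 159.86, 180, 180, 180, 180].

## Interface

Orientations are given as [roll, pitch, yaw] about the fixed x, y, z axes, in that order (R = Rz(yaw) Ry(pitch) Rx(roll)).
In Python, from workcell import env gives the robot as it stands. The module is installed in compiled form; this text tells all that it offers. Calls block until the motion is done:
- env.goto(position, orientation): joint-space move of the TCP to a pose.
- env.move_straight(position, rotation=None, rate=0.15, force_limit=None): straight line of the TCP; rotation=None keeps the orientation; rate is the mean speed in m/s. With force_limit (N) it stops when the force on the tool has changed by that much, and returns True; else False.
- env.set_joints(angles): joint-space move.
- env.gripper_to(opening, grasp_force=None): opening from 0.0 (shut) to 1.0 (fully open); grasp_force is the grip in N (None keeps the last); returns when the fingers have stopped.
- env.dwell(seconds).
- env.inverse_kinematics(position, orientation): joint angles nearest the present ones, or None.
- env.read_state(): the state.
- env.grab_frame(name): name is "side" or "top" or "wrist"; returns a dict with "image" (400x640x3 uint8, blue, green, red), "fx", "fy", "cx", "cy" (pixels), "position" and "orientation" of the camera in the world. Camera axes: x right, y up, looking along -z (the intrinsics and any distortion apply to the point x, -y, -z); pixel columns grow to the right and rows downward; lengths in m; the calibration is good to about 2 mm. A picture is of the moment at which its call begins. There is no depth.
A pose or a line that the arm cannot do raises env.Unreachable and nothing moves.
- env.close_job(): hands the job in; it is judged then, once.
Trained networks look in a picture, given as the dict that the camera call returned (one of the last four; its "shot" number tells which), for a name from the list of things; names that differ only in an ending like _2 or _b are one class to them, and where a whole thing is asked for, a point or a joint stands for the part that bears it (a point fixed in the world has none). Each returns a list of dicts, best first, with "score" (0 to 1); they miss things now and then, are a little off and sometimes report something else, mostly with a low value. They report only what shows in the picture. A call takes as long as a camera call.
- env.search_frame(picture, thing): "xyz" ([x, y, z] in m, in world coordinates, good to about 4 mm: the middle of the surface that is visible of it).
- env.trace(picture, thing): "mask" (400x640 bool, what is visible of it).
The state is a dict: "clock": time; "joint_positions": joint angles; "qvel": joint speeds; "joint_torque": joint torques, N m; "position": TCP position; "tool_rot": TCP orientation; "force": force on the tool from outside, world axes, zero at the start; "wrist_torque": the same for the moment, N m; "opening": opening from 0.0 (shut) to 1.0 (fully open); "finger_force": force on a finger pad.
Only numpy, scipy, OpenCV 4.12 (cv2) and the standard library are available. Lean on these libraries where they do the work, as an engineer would, in place of code of your own. Each camera call takes 0.05 s, during which the arm holds its last target. There are 200 camera calls.

## Task

Tug the plywood model case's lid up by its pull tab before touching anything else, to feel whether the hidden catch is holding it. If it holds, do not force it: push the release stud all the way along its slot towards the pull tab, then lift the lid; if the lid comes up freely, leave the stud alone. Finish while still holding the lid about half open (around 45 degrees) so that the model can be taken out, steady, without knocking the other things on the desk.

Things in the scene. Friction and masses are not known exactly. Their poses are not given: they have to be found in the camera images.
- case: the fixed plywood model case, 180 deep (x) x 280 wide (y) x 100 high without its lid; origin at the centre of its underside. Its -x side is the front, facing roughly the robot; +y is the side of the pull tab's end, -y the side of the aluminium release housing. The housing is a block on the front face, 56 deep x 90 wide x 70 high, centred 118 in front of the origin and 90 to the -y side.
- lid (a joint): opening angle of the 10 mm plywood lid (rad): 0 shut, 1.35 at most, hinged along the rear top edge; about 0.3 kg, falls shut when let go. An unseen inner catch starts caught or free. Free, it lifts at the tab with 1 to 4 N. Caught, it has 0.035 rad of play (7 mm rise at the tab), then resists by some 5 to 8 N more per mm: over 10 N means caught, up to 25 N is safe.
- lid_hinge (a point): middle of the lid's hinge line, which runs along the case's y axis: 90 behind (case +x) and 100 above the case's origin
- lid_tab (a point): grip point of the dark wooden pull tab that juts out 45 from the lid's front edge, a bar 14 wide (along the case's y), 50 long (along x) and 26 high. With the lid shut the point lies in the case frame at x -118, y +60, z +109 and is the middle of the bar's height, 28 in front of the case's front wall (which has nothing below the tab); it moves with the lid on a radius of 208 about the hinge line
- release (a joint): how far the release stud is pushed along its slot (m): 0 at the start, 0.016 fully pushed. It moves along the case's +y, towards the pull tab's end, needs about 2 to 3 N, and stays where it is left. Pushing it all the way turns a caught catch free for good; it has no return spring.
- release_stud (a point): grip point of the release stud, an upright steel post 14 x 14 and 36 high that stands on the top of the aluminium housing (housing top 70 above the desk). This point is on its axis, 24 above the housing top (94 above the desk); in the case frame x -122, y -95 when not pushed. The case's lid edge is 21 behind its rear face; clear space of 25 and more on both its y sides above the housing
- cup: bystander: white ceramic cup, 72 across, 100 high, standing on the coaster; origin at its underside
- coaster: bystander: cork disc, 100 across, 6 thick, under the cup; origin at its underside
- glue: bystander: white glue bottle, 44 across, 110 high, beside the case; origin at its underside
- screwdriver: bystander: screwdriver with black handle lying in front of the case
- house: bystander: small white model house 50 x 60 x 47 high, in front of the case on the stud's side; origin at its underside
- ruler: bystander: steel ruler 300 x 30 x 4, lying on the desk
- notebook: bystander: notebook 210 x 150 x 14, lying on the desk

How it is judged:
By the outcome, as a careful person would: the job done as asked, in the order asked, and still so for the second after the job is handed in, while the arm keeps its last pose, push and grip.
It also fails if it takes over 56 s, if anything falls off the work surface, if the arm or the gripper's body presses on something with over 40 N, if the wrist force passes 120 N, or if a joint passes its speed limit or range.

## Working session

There is one attempt and no reset: what is moved stays moved. The work goes in short steps, each a Python script; the robot and the scene stay as the last script left them, time stands still between calls to the robot, and variables do not carry over. Pictures are saved under pics/ and viewed, at most 10 in all, crops included, and the job is handed in when it is done.

```bash
mkdir -p pics; python3 - <<'E'
from workcell import env
import cv2,numpy as np
np.set_printoptions(precision=4,suppress=True)
ims=[]
for c in ("side","top"):
    p=env.grab_frame(c); cv2.imwrite(f"pics/{c}0.png",p["image"])
    print(c,p["position"],p["orientation"],p["fx"],p["fy"],p["cx"],p["cy"],[k for k in p])
    for t in ["case","lid","lid_tab","release_stud","release","cup","glue","house","screwdriver","ruler","notebook"]:
        r=env.search_frame(p,t); print(t,[(np.round(a["xyz"],4),round(a["score"],2)) for a in r[:2]])
print(env.read_state())
E
```

```text
side [0.4573 0.9784 1.278 ] [  38.3251    1.0971 -176.7435] 477.7854720198872 477.7854720198872 316.60980066230275 195.7766976684381 ['image', 'fx', 'fy', 'cx', 'cy', 'position', 'orientation', 'shot']
case [(array([0.5788, 0.1305, 0.1104]), 0.93)]
lid [(array([0.5894, 0.1157, 0.1128]), 0.78)]
lid_tab [(array([0.588 , 0.1171, 0.1096]), 0.58), (array([0.5266, 0.3711, 0.006 ]), 0.25)]
release_stud []
release [(array([ 0.3278, -0.4458,  0.0129]), 0.28)]
cup [(array([0.5493, 0.3368, 0.0696]), 0.7)]
glue [(array([ 0.5991, -0.1267,  0.0669]), 0.8), (array([0.5266, 0.3664, 0.0054]), 0.37)]
house [(array([ 0.3996, -0.064 ,  0.0402]), 0.56)]
screwdriver [(array([0.384 , 0.092 , 0.0262]), 0.69), (array([ 0.3975, -0.0643,  0.0433]), 0.66)]
ruler [(array([0.3101, 0.496 , 0.0034]), 0.58)]
notebook [(array([ 0.3254, -0.4471,  0.0169]), 0.61)]
top [0.2764 0.029  1.6201] [  8.4218  -0.7401 -88.3952] 517.0075732116544 517.0075732116544 314.1483480199656 200.97422878380908 ['image', 'fx', 'fy', 'cx', 'cy', 'position', 'orientation', 'shot']
case [(array([0.5792, 0.0906, 0.1073]), 0.75)]
lid [(array([0
[... 386 characters left out ...]
er [(array([0.3828, 0.0817, 0.021 ]), 0.79), (array([ 0.3267, -0.4531,  0.0119]), 0.34)]
ruler [(array([0.3096, 0.491 , 0.0038]), 0.85)]
notebook [(array([ 0.325 , -0.453 ,  0.0141]), 0.57)]
{'clock': 1.2, 'joint_positions': array([-61.5018,  22.0404,   0.452 ,  -0.0011, -68.4104, -14.8156]), 'qvel': array([ 0.0163,  0.0319, -0.0101, -0.1451, -0.0108, -0.0336]), 'joint_torque': array([ -0.0006, -39.0474,  18.7624,   4.2244,   0.0154,  -0.    ]), 'position': array([ 0.1479, -0.6072,  0.2226]), 'tool_rot': array([-179.9991,    0.0013, -166.3177]), 'force': array([ 0.2546,  0.5763, -0.5258]), 'wrist_torque': array([ 0.0005, -0.033 , -0.0044]), 'finger_force': 0.0, 'opening': 0.9984386303288235}
```

View images.

View pics/top0.png

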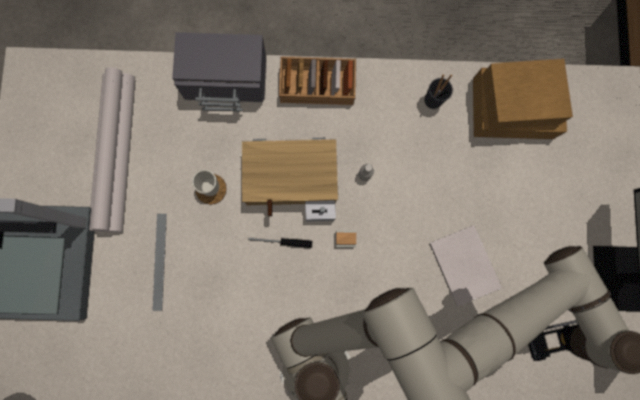

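View pics/side0.png

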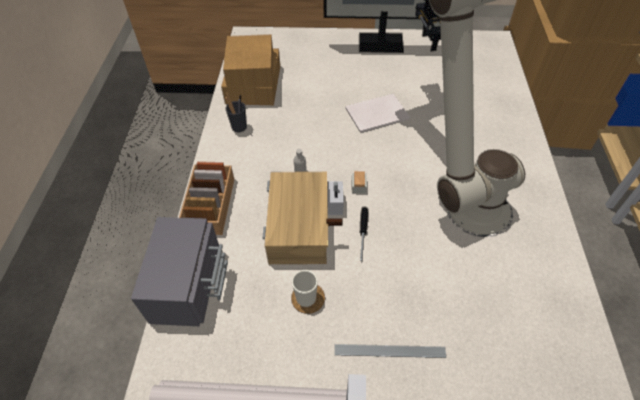

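```bash
cat > h.py <<'E'
from workcell import env
import cv2,numpy as np
from scipy.spatial.transform import Rotation as Ro
from scipy.optimize import minimize
np.set_printoptions(precision=4,suppress=True)
def proj(p,X):
    R=Ro.from_euler('xyz',p["orientation"],degrees=True).as_matrix()
    c=(np.asarray(X,float)-p["position"])@R
    return np.c_[p["cx"]+p["fx"]*c[:,0]/-c[:,2],p["cy"]-p["fy"]*c[:,1]/-c[:,2]]
def world(q,X):
    X=np.asarray(X,float); c,s=np.cos(q[2]),np.sin(q[2])
    return np.c_[q[0]+c*X[:,0]-s*X[:,1],q[1]+s*X[:,0]+c*X[:,1],X[:,2]]
def box(x,y,z): return np.array([[a,b,c] for a in x for b in y for c in z])
LID=box((-.09,.09),(-.14,.14),(.1,.11))
CASEB=box((-.09,.09),(-.14,.14),(0,.11))
HOUS=box((-.146,-.09),(-.135,-.045),(0,.07))
TAB=box((-.14,-.09),(.053,.067),(.096,.122))
STUD=box((-.129,-.115),(-.102,-.088),(.07,.106))
def render(p,q,boxes,S=4):
    m=np.zeros((400*S,640*S),np.uint8)
    for b in boxes:
        h=cv2.convexHull(((proj(p,world(q,b))+.5)*S).astype(np.float32)).astype(np.int32)
        cv2.fillConvexPoly(m,h,1)
    return cv2.resize(m.astype(np.float32),(640,400),interpolation=cv2.INTER_AREA)
def fit(data,q0,sc=(.01,.01,.03)):
    def cost(u):
        q=q0+u*sc; e=0
        for p,m,b in data:
            r=render(p,q,b); e+=1-np.minimum(r,m).sum()/np.maximum(r,m).sum()
        return e
    r=minimize(cost,np.zeros(3),method='Nelder-Mead',options=dict(initial_simplex=np.array([[0,0,0],[1,0,0],[0,1,0],[0,0,1]])-.2,maxiter=150))
    return q0+r.x*sc,r.fun
def overlay(p,q,fn,s=1):
    im=cv2.resize(p["image"],None,fx=s,fy=s)
    for b,c in ((LID,(0,0,255)),(HOUS,(255,0,0)),(TAB,(0,255,0)),(STUD,(255,0,255))):
        h=cv2.convexHull((proj(p,world(q,b))*s).astype(np.float32)).astype(np.int32)
        cv2.polylines(im,[h],True,c,1)
    cv2.imwrite(fn,im)
E
python3 - <<'E'
from h import *
D=[];P=[]
for c in("side","top"):
    p=env.grab_frame(c);P.append(p)
    for t in("lid","case"):
        r=env.trace(p,t)
        if r:
            m=r[0]["mask"]; ys,xs=np.where(m); print(c,t,round(r[0]["score"],2),m.sum(),xs.min(),xs.max(),ys.min(),ys.max())
            if r[0]["score"]>.4: D.append((p,m.astype(np.float32),[LID,TAB] if t=="lid" else [CASEB,HOUS,TAB,STUD]))
q0=np.array([.588,.097,0.])
for d in D: print(fit([d],q0))
q,e=fit(D,q0);print(q,e)
ims=[]
for i,p in enumerate(P):
    overlay(p,q,f"pics/o{i}.png",3); im=cv2.imread(f"pics/o{i}.png")
    u,v=(proj(p,[[q[0],q[1],.1]])[0]*3).astype(int); ims.append(im[v-220:v+220,u-200:u+200])
cv2.imwrite("pics/ov.png",np.hstack(ims))
E
```

```text
side lid 0.76 4644 264 342 171 246
side case 0.55 6167 264 342 171 263
top lid 0.61 6097 241 339 137 216
top case 0.92 6770 242 338 137 220
(array([0.5901, 0.0996, 0.0492]), np.float64(0.024198055267333984))
(array([0.5927, 0.0974, 0.0616]), np.float64(0.03553473949432373))
(array([0.5944, 0.0895, 0.0321]), np.float64(0.057632505893707275))
(array([0.5965, 0.0915, 0.0542]), np.float64(0.027731478214263916))
[0.5934 0.0942 0.0579] 0.22173207998275757
```

View pics/ov.png

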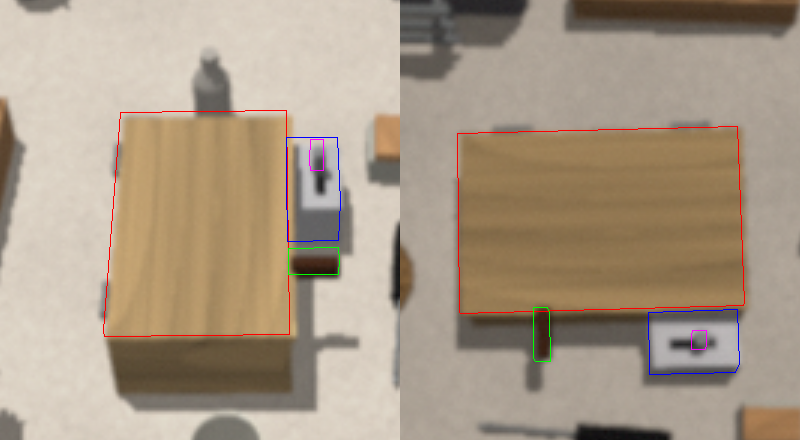

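```bash
cat >> h.py <<'E'
def ori(yc,tilt,sgn):  # tilt deg: fingers lean towards case +x
    t=np.radians(tilt); z=np.array([np.sin(t),0,-np.cos(t)]); y=np.array([0,sgn,0.]); R=np.c_[np.cross(y,z),y,z]
    return Ro.from_euler('z',yc).as_matrix()@R
def eul(R): return Ro.from_matrix(R).as_euler('xyz',degrees=True)
def tabpose(q,th,tilt0,sgn,dx=-.002,back=0.):
    """TCP pose for grasping the tab at lid angle th (rad); tool turns with the lid"""
    v=np.array([-.208+dx,.009]); c,s=np.cos(th),np.sin(th)   # about hinge (x=.09,z=.1): -x goes up
    X=[.09+v[0]*c+v[1]*s,.06,.1-v[0]*s+v[1]*c]
    R=ori(q[2],tilt0-np.degrees(th),sgn)
    return world(q,[X])[0]+R[:,2]*(.019-back),eul(R)
E
python3 - <<'E'
from h import *
q=np.array([.5935,.0945,.055])
for sgn in(1,-1):
  for t0 in(60,45,30):
    for th,b in((0,.1),(0,0),(.4,0),(.8,0)):
        p,o=tabpose(q,th,t0,sgn,back=b); print(sgn,t0,th,b,p,env.inverse_kinematics(p,o))
  print('stud',env.inverse_kinematics(world(q,[[-.122,-.095,.075]])[0],eul(ori(q[2],0,sgn))))
E
```

```text
1 60 0 0.1 [0.4003 0.144  0.1495] None
1 60 0 0 [0.4868 0.1487 0.0995] None
1 60 0.4 0 [0.5019 0.1495 0.1749] None
1 60 0.8 0 [0.5451 0.1519 0.2385] [  36.0615    8.7718  -20.7369   10.1493  -48.9774 -128.8101]
1 45 0 0.1 [0.4132 0.1447 0.1663] None
1 45 0 0 [0.4838 0.1486 0.0956] [  -3.9943   12.1873  -53.5    -165.8257  -21.051    81.803 ]
1 45 0.4 0 [0.4976 0.1493 0.1725] [  40.0563    4.8717  -44.6252   31.1636  -25.8635 -153.3872]
1 45 0.8 0 [0.5401 0.1517 0.2379] [  32.0012   15.6286   -6.5384   -0.4337  -68.5664 -118.6888]
1 30 0 0.1 [0.4299 0.1456 0.1791] None
1 30 0 0 [0.4799 0.1483 0.0925] None
1 30 0.4 0 [0.4928 0.149  0.1712] [  37.3315   10.6193  -26.1549    5.3917  -47.4845 -127.6262]
1 30 0.8 0 [0.5352 0.1514 0.2386] [  28.5494   23.151     5.3854   -6.7334  -86.6304 -114.1521]
stud [  18.7264   17.6787  -31.1196    0.      -41.2017 -105.5752]
-1 60 0 0.1 [0.4003 0.144  0.1495] None
-1 60 0 0 [0.4868 0.1487 0.0995] None
-1 60 0.4 0 [0.5019 0.1495 0.1749] None
-1 60 0.8 0 [0.5451 0.1519 0.2385] [ 36.0615   8.7718 -20.7369  10.1493 -48.9774  51.1899]
-1 45 0 0.1 [0.4132 0.1447 0.1663] None
-1 45 0 0 [0.4838 0.1486 0.0956] [  -3.9943   12.1873  -53.5    -165.8257  -21.051   -98.197 ]
-1 45 0.4 0 [0.4976 0.1493 0.1725] [ 40.0563   4.8717 -44.6252  31.1636 -25.8635  26.6128]
-1 45 0.8 0 [0.5401 0.1517 0.2379] [ 32.0012  15.6286  -6.5384  -0.4337 -68.5664  61.3112]
-1 30 0 0.1 [0.4299 0.1456 0.1791] None
-1 30 0 0 [0.4799 0.1483 0.0925] None
-1 30 0.4 0 [0.4928 0.149  0.1712] [ 37.3315  10.6193 -26.1549   5.3917 -47.4845  52.3738]
-1 30 0.8 0 [0.5352 0.1514 0.2386] [ 28.5494  23.151    5.3854  -6.7334 -86.6304  65.8479]
stud [ 18.7264  17.6787 -31.1196   0.     -41.2017  74.4248]
```

```bash
python3 - <<'E'
from h import *
q=np.array([.5935,.0945,.055])
for t0 in(20,15,10,5,0,-10):
    for th,b in((0,.08),(0,0),(.04,0),(.2,0),(.4,0),(.6,0),(.785,0)):
        p,o=tabpose(q,th,t0,-1,back=b); print(t0,th,b,p,env.inverse_kinematics(p,o))
for x in(.35,.40,.44):print(x,env.inverse_kinematics([x,.08,.3],eul(ori(q[2],0,-1))))
E
```

```text
20 0 0.08 [0.4496 0.1467 0.1663] [ 44.3671   1.3215 -48.1482  28.4967 -28.1862  24.971 ]
20 0 0 [0.4769 0.1482 0.0911] [ 29.7271  10.2658 -58.0438  67.5969  -9.5266  -2.4918]
20 0.04 0 [0.4767 0.1482 0.0993] [ 38.7314  10.5331 -50.8536  36.5155 -17.3028  20.4697]
20 0.2 0 [0.4792 0.1483 0.1318] [ 38.8169  11.4906 -32.9064   7.9234 -38.915   48.456 ]
20 0.4 0 [0.4895 0.1489 0.1711] [ 34.1634  15.1406 -17.0408  -1.7299 -60.3315  59.8772]
20 0.6 0 [0.5074 0.1498 0.2076] [ 30.0467  20.9469  -2.3689  -6.557  -79.6282  65.0187]
20 0.785 0 [0.5301 0.1511 0.2376] [ 26.9213  27.6988  11.2942  -9.8651 -96.5864  67.0935]
15 0 0.08 [0.4546 0.1469 0.1679] [ 43.2052   3.6825 -40.3777  16.6658 -35.5033  37.225 ]
15 0 0 [0.4753 0.1481 0.0906] [ 39.8801  12.2148 -46.8922  25.9583 -20.7083  29.7349]
15 0.04 0 [0.4751 0.1481 0.0989] [ 40.1573  12.2679 -42.0063  17.2287 -26.5542  38.1712]
15 0.2 0 [0.4775 0.1482 0.1316] [ 37.1438  13.5398 -27.713    2.7586 -45.8435  54.1358]
15 0.4 0 [0.4878 0.1488 0.1712] [ 32.7209  17.5384 -12.9872  -4.2536 -66.43    62.3689]
15 0.6 0 [0.5058 0.1498 0.2081] [ 28.9579 
[... 2124 characters left out ...]
3] [ 33.2077  22.121  -19.3723  -5.9306 -57.324   63.5324]
-10 0.04 0 [0.4669 0.1476 0.0988] [ 32.5363  22.6142 -17.0356  -6.8415 -61.2729  64.4799]
-10 0.2 0 [0.4694 0.1478 0.1329] [ 30.0096  25.3477  -7.7409  -9.7894 -76.4293  67.0835]
-10 0.4 0 [0.4801 0.1483 0.1741] [ 27.2362  30.1569   4.0281 -12.8508 -94.3441  68.4421]
-10 0.6 0 [0.4988 0.1494 0.2124] [  24.8636   36.1268   16.2214  -16.1536 -111.5673   68.0355]
-10 0.785 0 [0.5226 0.1507 0.2439] [  22.9344   42.4172   28.153   -20.3804 -127.2596   65.6604]
0.35 [ 39.3043  -8.6529 -24.137    0.     -74.5159  53.847 ]
0.4 [ 34.3729  -2.9998 -19.2827   0.     -73.7172  58.7784]
0.44 [ 31.2408   1.3177 -15.0536   0.     -73.6287  61.9105]
```

```bash
python3 - <<'E'
from h import *
q=np.array([.5935,.0945,.055])
env.goto([.43,.07,.34],eul(ori(q[2],0,-1)))
p=env.grab_frame("wrist");print(p["position"],p["orientation"],env.read_state()["position"],env.read_state()["clock"])
for t in("lid_tab","release_stud"):
    print(t,[(a["xyz"],round(a["score"],2)) for a in env.search_frame(p,t)[:3]])
overlay(p,q,"pics/w1.png")
cv2.imwrite("pics/w1raw.png",p["image"])
E
```

```text
[0.5001 0.074  0.5013] [-14.8337  -0.0852 -86.8638] [0.4301 0.0695 0.3398] 4.175
lid_tab [([0.5728, 0.0972, 0.1116], 0.79)]
release_stud [([0.4739, -0.0064, 0.1038], 0.72)]
```

View pics/w1.png

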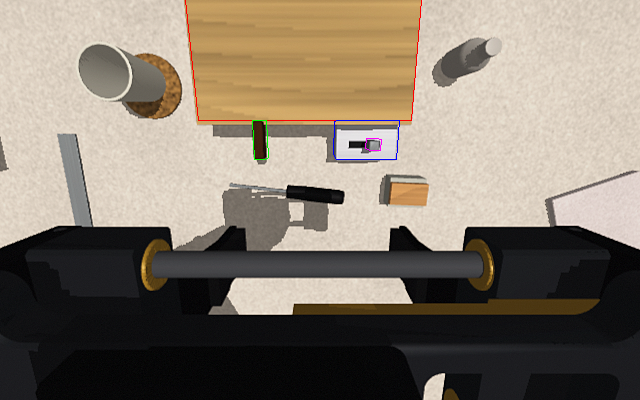

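```bash
python3 - <<'E'
from h import *
q=np.array([.5935,.0945,.055])
a,o=tabpose(q,0,0,-1,back=.08); env.goto(a,o)
b,o=tabpose(q,0,0,-1)
print("hit",env.move_straight(b,rate=.1,force_limit=8))
s=env.read_state();print(s["position"],b,s["force"])
env.gripper_to(0,40); env.dwell(.2)
s=env.read_state();print(s["opening"]*87,s["finger_force"],s["force"],s["position"])
f0=s["force"];z0=s["position"][2];p0=s["position"]
print("stop",env.move_straight(p0+[0,0,.013],rate=.02,force_limit=13))
s=env.read_state();print("rise",(s["position"]-p0)*1e3,"dF",s["force"]-f0,s["clock"],s["finger_force"])
env.dwell(.2);s=env.read_state();print("rise",(s["position"]-p0)*1e3,"dF",s["force"]-f0,s["wrist_torque"])
E
```

```text
hit False
[0.471  0.1481 0.0908] [0.4704 0.1478 0.09  ] [0.7826 0.1367 0.1215]
13.347602489710784 39.99141365289688 [-2.9288  7.7481 -1.0245] [0.4704 0.1498 0.09  ]
stop True
rise [0.2417 0.1023 7.8774] dF [ 7.5351 -7.7218 -6.5366] 7.9 40.00038287602365
rise [0.2093 0.1351 7.71  ] dF [ 8.3916 -9.0598 -4.9127] [-0.4067 -1.019  -0.001 ]
```

```bash
python3 - <<'E'
from h import *
s=env.read_state();p0=s["position"]
print(s["force"])
for k in range(1,7):
    env.move_straight(p0+[0,0,.0007*k],rate=.01,force_limit=15); env.dwell(.15)
    s=env.read_state();print((s["position"]-p0)*1e3,s["force"],s["opening"]*87)
    if s["force"][2]<-13.5: break
E
```

```text
[ 5.4627 -1.3117 -5.9372]
[ 0.0513 -0.0147  0.4816] [ 5.7762  0.0511 -7.9285] 13.656675604668617
[ 0.0281 -0.0281  0.8432] [  6.8811   0.2754 -10.5734] 13.650888991052883
[ 0.0561 -0.0047  1.1835] [  6.6384  -0.116  -12.6084] 13.824055894628772
[ 0.0604 -0.0296  1.5906] [  7.6579   0.2876 -15.1147] 13.771162935632717
```

```bash
python3 - <<'E'
from h import *
q=np.array([.5935,.0965,.055]); o=eul(ori(q[2],0,-1))
s=env.read_state();p=s["position"]
env.move_straight([p[0],p[1],.0902],rate=.03); env.dwell(.2)
print(env.read_state()["force"])
env.gripper_to(1.0); env.move_straight([p[0],p[1],.175],rate=.15)
env.gripper_to(.45)
st=world(q,[[-.122,-.095,.076]])[0]
env.goto(st+[0,0,.075],o)
w=env.grab_frame("wrist");cv2.imwrite("pics/w2.png",w["image"])
print(env.search_frame(w,"release_stud")[:1],st)
print("hit",env.move_straight(st,rate=.08,force_limit=6))
s=env.read_state();print(s["position"],s["force"],s["clock"])
E
```

```text
[-1.3012  1.6243 -0.8206]
[{'xyz': [0.4783, -0.0073, 0.1038], 'score': 0.81}] [ 0.4769 -0.0051  0.076 ]
hit False
[ 0.4773 -0.0049  0.0764] [-0.3091  0.3137 -0.7777] 15.3667
```

View pics/w2.png

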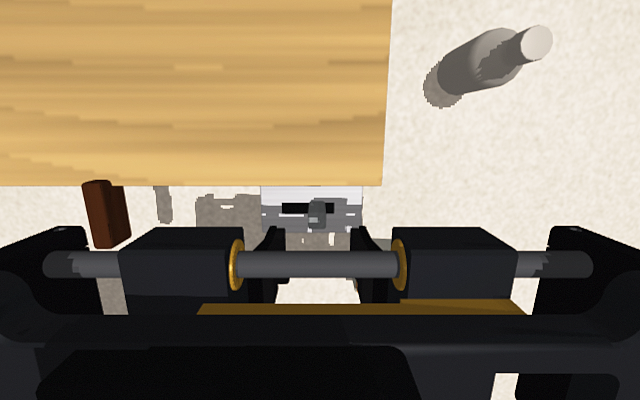

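```bash
python3 - <<'E'
from h import *
q=np.array([.5935,.0965,.055]); o=eul(ori(q[2],0,-1))
d=np.array([-np.sin(q[2]),np.cos(q[2]),0])
env.gripper_to(0,20); env.dwell(.2)
s=env.read_state();p0=s["position"];print(s["opening"]*87,s["force"],p0)
print("stop",env.move_straight(p0+d*.021,rate=.025,force_limit=15)); env.dwell(.2)
s=env.read_state();print((s["position"]-p0)@d*1e3,s["force"],s["opening"]*87)
w=env.grab_frame("top")
q2=q+0
print(env.search_frame(w,"release_stud")[:1])
pp=s["position"]-d*.0
env.gripper_to(.45); s=env.read_state();print(s["position"],s["force"])
env.move_straight(s["position"]+[0,0,.085],rate=.15)
w=env.grab_frame("wrist");r=env.search_frame(w,"release_stud");print(r[:1])
cv2.imwrite("pics/w3.png",w["image"]);print(env.read_state()["clock"])
E
```

```text
13.836843820460714 [-0.4938  0.9523  2.1247] [ 0.477  -0.005   0.0762]
stop True
16.046091239336857 [ 1.6157 -1.0123  2.3666] 13.915540433878165
[]
[0.4755 0.0106 0.076 ] [-1.2334 -0.3544  0.3858]
[]
18.675
```

View pics/w3.png

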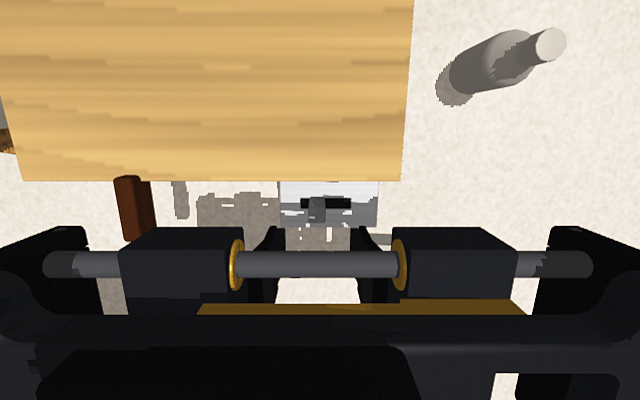

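```bash
python3 - <<'E'
from h import *
q=np.array([.5935,.0965,.055])
a,o=tabpose(q,0,0,-1,back=.08)
s=env.read_state();p=s["position"]
env.gripper_to(1.0)
env.move_straight([p[0],p[1],a[2]],rate=.15); env.goto(a,o)
b,o=tabpose(q,0,0,-1)
print("hit",env.move_straight(b,rate=.1,force_limit=8))
env.gripper_to(0,40); env.dwell(.2)
s=env.read_state();print(s["opening"]*87,s["force"],s["position"],b)
off=s["position"]-b; off[2]=0; ok=True
for deg in (2,4,6,10,15,20,25,30,35,40,45):
    t,o=tabpose(q,np.radians(deg),0,-1)
    st=env.move_straight(t+off,o,rate=.03 if deg<=6 else .06,force_limit=18)
    s=env.read_state();print(deg,st,s["force"],s["wrist_torque"],round(s["opening"]*87,1))
    if st or (2<deg and s["force"][2]<-10): print("STOP");break
print(env.read_state()["clock"])
E
```

```text
hit False
13.67026298188855 [-0.4544  0.1413 -0.8538] [0.4704 0.1499 0.09  ] [0.4704 0.1498 0.09  ]
2 False [-0.3304  1.0213 -2.0752] [ 0.1507  0.0603 -0.0286] 13.7
4 False [-0.0635  0.2126 -1.5551] [ 0.1652 -0.0203 -0.0595] 13.4
6 False [-0.5699  1.2099 -1.493 ] [ 0.199  -0.1119 -0.0134] 13.9
10 False [-1.5784  0.6172 -1.5142] [ 0.221  -0.2064 -0.0255] 13.5
15 False [-1.0977  0.8133 -1.871 ] [ 0.2669 -0.4381 -0.1014] 13.9
20 False [-0.0685  0.1834 -1.17  ] [ 0.1795 -0.5556 -0.1433] 13.6
25 False [-0.5078  1.1535 -1.5034] [ 0.1169 -0.746  -0.0468] 13.9
30 False [-0.162  -0.0901 -2.2964] [ 0.0989 -0.9305 -0.107 ] 13.9
35 False [-0.6017 -1.2263 -1.3599] [ 0.0169 -1.146  -0.035 ] 13.5
40 False [-0.44   -0.3004 -2.6862] [-0.1002 -1.4487  0.0077] 13.6
45 False [ 0.256  -0.7328 -2.1714] [-0.1627 -1.7359  0.1426] 13.6
27.675
```

Lifted freely; one look to confirm before handing in.

```bash
python3 - <<'E'
from h import *
env.dwell(.3)
p=env.grab_frame("side"); im=cv2.resize(p["image"][120:320,200:440],None,fx=3,fy=3);cv2.imwrite("pics/s9.png",im)
s=env.read_state();print(s["force"],s["qvel"],s["position"])
E
```

```text
[ 2.1576 -2.4201 -4.0864] [-0.046   0.1018  0.304  -0.0949 -0.381  -0.003 ] [0.5248 0.1529 0.2413]
```

View pics/s9.png

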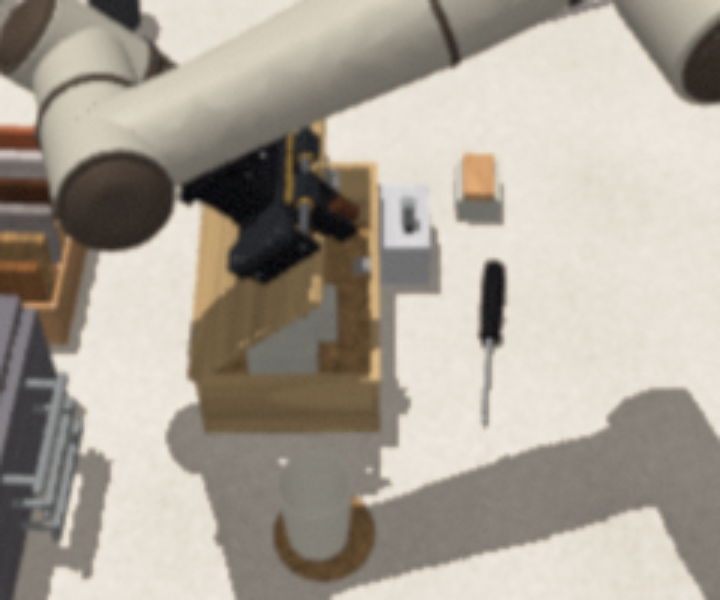

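The picture shows the lid held about half open by the tab (crop pixel ~340,205). The stud has been pushed along its slot (~408,215), and the cup, screwdriver and house are undisturbed.

```bash
python3 -c "
from workcell import env
print(env.close_job())"
```

```text
the job is handed in; nothing more can be done
None
```

The job is handed in: the tug showed the catch was holding (about 15 N), so I pushed the stud its full 16 mm, lifted the lid freely and held it steady at about 45°, with the cup, screwdriver and house undisturbed in the last picture.

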